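# Walk a loaded lab jack up to its stop bar

## Task

The heavy blue scissor jack standing on the bench, with a conical flask on it, has to go up against the aluminium stop bar behind it. Walk it there: push its left front corner until that side leads by about 15 mm, then the right until it leads by as much, then the left again and so on in these small steps (never near 20 degrees of twist), keeping off its knob, until the rear edge sits flush against the bar at both ends and roughly centred on the bar's red line. Feel for the bar rather than ramming it: finish with a light firm press of about 10 N, never over 16 N. Keep the flask standing untouched on the jack and leave the bottle, beaker and vial alone.

Things in the scene. Friction and masses are not known exactly. Their poses are not given: they have to be found in the camera images.
- jack: blue scissor lab jack, 1.1 to 1.9 kg, loose on the bench (not the like one on the black controller). Origin at bench level on its centreline; x to the rear (to the bar), y to its left. Base plate (z 0 to 8 mm) and top plate (z 92 to 100 mm) both span x -50 to 75 and y -75 to 75 mm; the scissor between stands 13 mm back from the front edges. It moves only while pushed
- jack_front_left (a point): push spot: front edge of the top plate near its left corner (jack frame x -50, y 65, z 96 mm). Pushing here in the bar's x direction takes roughly 3 to 10 N (mass and friction vary); it turns the jack about a point some 80 to 180 mm right of its centreline and carries its middle forward
- jack_front_right (a point): the like spot near the right corner (jack frame x -50, y -65, z 96 mm)
- jack_knob: the jack's screw knob, 30 mm diameter, on the front centreline of the jack, x -73 to -54 mm, centred 50 mm above the bench; do not push on it
- jack_rear_left (a point): left rear corner of the jack's base plate (jack frame x 75, y 75 mm)
- jack_rear_right (a point): right rear corner of the jack's base plate (jack frame x 75, y -75 mm)
- stop_bar: fixed aluminium stop bar 30 x 210 x 30 mm with a red line across its middle and a clamp screw at each end. Origin at the centre of its underside; x points away from the robot across the bar, y along the bar to the left. Its front face, which the jack must meet, is at x = -15 mm, rigid; a jack fully home has its origin at x = -90 mm
- flask: clear conical flask, 64 mm diameter, 105 mm tall, standing loose on the rear half of the jack's top plate; origin at the centre of its foot
- bottle: brown bottle with black cap, 46 mm diameter, 93 mm tall, on the bench to the left of the jack; origin at the centre of its foot
- beaker: clear beaker, 56 mm diameter, 70 mm tall, on the bench to the right of the jack; origin at the centre of its foot
- vial: small clear vial with white cap, 28 mm diameter, 57 mm tall, on the bench just beyond the right end of the bar; origin at the centre of its foot
- bar_diag (a point): a direction mark in the bar (15 mm above its origin): its x axis is turned 45 degrees to the left of the bar's x axis (towards the bar's y). The jack's x axis is more than 45 degrees from it when the jack's left side leads, less when the right side leads

How it is judged:
By the outcome, as a careful person would: the job done as asked, in the order asked, and still so for the second after the job is handed in, with the robot touching nothing.
It also fails if it takes over 72 s, if anything falls off the work surface, if the arm or the gripper's body presses on something with over 40 N, if the wrist force passes 120 N, or if a joint passes its speed limit or range.

## Robot

A 7-joint arm with a two-finger parallel gripper is mounted at the origin on a cart in front of the work surface, level with it; the furniture and walls round the work are solid. World frame = base frame: x ahead of the robot, y to its left, z up, the work surface at z = 0. Lengths are in m, angles in rad, forces in N, time in s.
With the tool pointing down it reaches from about 0.35 to 0.9 m from the base axis. Payload 8.1 kg.
Tool frame: the origin (TCP) lies between the finger pads; the fingertips stand 11 mm ahead of it and the grasp point (between the pads) lies 8 mm behind it; z points along the fingers, y is the line along which they close (so a half turn about z gives the same grasp; the last joint's range is limited). The gripper opens to 92 mm and grips with 3 to 60 N. Pads are 19 mm wide; open, the fingers measure 130 mm over their backs; the gripper's body (75 mm by 190 mm) begins 47 mm behind the grasp point.
Start: joints at [1.117, 0.434, 0.025, 1.573, -0.012, 1.134, -0.075], TCP at [0.215, -0.587, 0.238] pointing down, gripper open.
Joint ranges: [-2.62, 2.62], [-0.44, 2.09], [-1.27, 1.32], [0.08, 2.57], [-1.32, 4.46], [0.12, 2], [-2.74, 2.74]. Speed limits (rad/s): [2.22, 2.22, 3.01, 3.01, 3.14, 3.14, 3.14].

## Interface

Orientations are given as a rotation vector (axis times angle).
In Python, from cell import observe, get_image, camera_params, sign_off gives the robot as it stands.
- The arm moves only by the shell command python3 -m pendant 'ROWS' [FORCE]. ROWS is JSON, one flat list of numbers, 7 for each row, row after row: the shift along the tool's x, y, z in m, then the turn, a rotation vector about the tool's x, y, z in rad, then the finger opening in m, from 0 to 0.0918. In form: [dx, dy, dz, rx, ry, rz, jaw, dx, dy, dz, rx, ry, rz, jaw, ...]. A call has 1 to 10 rows; each row shifts and turns the commanded pose from where the row before left it, along the tool's axes as they then stand; what a row does not reach is not made up. A row lasts 1/8 s, in which the tool goes at most 62.5 mm and 10.7 degrees, less where a joint would pass 70% of its speed; a pose out of reach is approached as far as the arm can. A call is refused whole if a number of a shift passes 0.0625 or a number of a turn 0.188, either way. A call with a gripper value outside its range is refused whole. The fingers move at their own pace and stop on an object; FORCE is the grip in N (left out, the last holds). Time passes only in rows, so rows that do not move let the fingers close. It gives the time, the measured TCP pose, the force, the opening and the grip force at its end, in the units of the state.
- observe(): the state, without advancing time (a new reading comes with each control period).
- get_image(name): name is "scene" or "top" or "wrist"; returns the picture (480x640x3 uint8, red, green, blue); there is no depth.
- camera_params(name): a dict with "intrinsics" (3x3 intrinsics, pixels), "eye" and "rotation" of the camera in the world; the wrist camera has in their place "T_tool_cam" (4x4, takes a point from camera to tool coordinates, whose origin is the TCP and whose axes are the flange's). Camera axes: x right, y down, z forward; pixel columns grow to the right and rows downward; lengths in m; the calibration is good to about 2 mm. A picture is of the moment at which its call begins: read the wrist's pose just before it. camera_params takes no time and is no camera call.
- sign_off(): hands the job in; it is judged then, once.
The state is a dict: "clock": time; "joints": joint angles; "dq": joint speeds; "joint_efforts": joint torques, N m; "position": TCP position; "ee_rot": TCP orientation; "force": force on the tool from outside, world axes, zero at the start; "ft_torque": the same for the moment, N m; "width": opening from 0.0 (shut) to 1.0 (fully open); "gripper_force": force on a finger pad.
Only numpy, scipy, OpenCV 4.12 (cv2) and the standard library are available. Lean on these libraries where they do the work, as an engineer would, in place of code of your own. Each camera call takes 0.05 s, during which the arm holds its last target. There are 200 camera calls.

## Working session

There is one attempt and no reset: what is moved stays moved. The work goes in short steps, Python scripts to look and compute and a shell command to move; the robot and the scene stay as the last step left them, time stands still between calls to the robot, and variables do not carry over. Pictures are saved under pics/ and viewed, at most 10 in all, crops included, and the job is handed in when it is done.

```bash
mkdir -p pics; ls
python3 - <<'E'
from cell import *
import cv2,numpy as np
np.set_printoptions(precision=4,suppress=True)
s=observe();print(s)
for n in("scene","top"):
    im=get_image(n);cv2.imwrite(f"pics/{n}0.png",im[:,:,::-1])
for n in("scene","top","wrist"):print(n,camera_params(n))
E
```

```text
pics
{'clock': 0.0, 'joints': array([ 1.1174,  0.4352,  0.0249,  1.5741, -0.0116,  1.134 , -0.0751]), 'dq': array([-0.0027,  0.    , -0.0011,  0.0002, -0.0007,  0.0002, -0.0011]), 'joint_efforts': array([  0.0006, -66.7839,   0.9851, -31.4456,  -0.0607,   0.0431,
         0.0002]), 'position': array([ 0.2146, -0.5865,  0.2369]), 'ee_rot': array([-3.0919, -0.5479,  0.0007]), 'force': array([0.086 , 0.0727, 0.5779]), 'ft_torque': array([0.002 , 0.0514, 0.0502]), 'gripper_force': 0.0, 'width': 0.9987079592729313}
scene {'intrinsics': array([[561.7831,   0.    , 322.6262],
       [  0.    , 561.7831, 247.6311],
       [  0.    ,   0.    ,   1.    ]]), 'eye': array([ 0.2472, -0.5684,  0.7676]), 'rotation': array([-2.3185,  0.7469, -0.3108])}
top {'intrinsics': array([[575.3786,   0.    , 319.9327],
       [  0.    , 575.3786, 244.3788],
       [  0.    ,   0.    ,   1.    ]]), 'eye': array([ 0.3718, -0.0604,  1.0612]), 'rotation': array([-2.0707,  2.1423, -0.2435])}
wrist {'intrinsics': array([[333.5928,   0.    , 322.7903],
       [  0.    , 333.5928, 241.8478],
       [  0.    ,   0.    ,   1.    ]]), 'T_tool_cam': array([[-0.0001, -0.9549, -0.2969,  0.0803],
       [ 1.    , -0.0002,  0.0003,  0.0016],
       [-0.0004, -0.2969,  0.9549, -0.1473],
       [ 0.    ,  0.    ,  0.    ,  1.    ]])}
```

View pics/scene0.png

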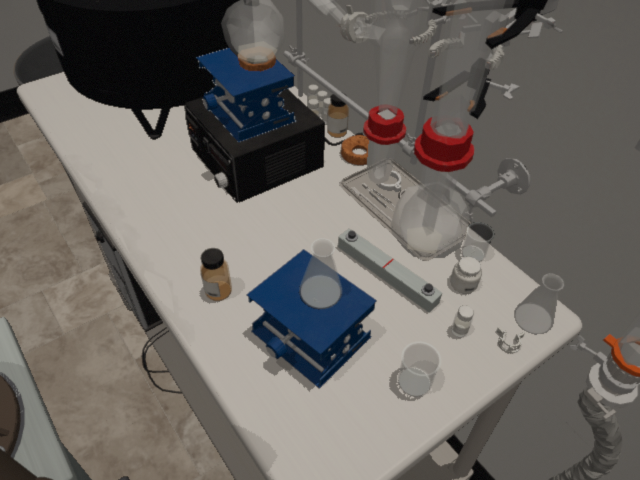

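View pics/top0.png

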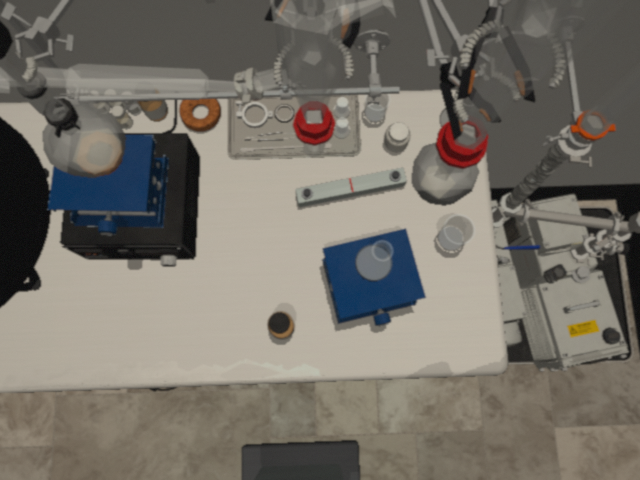

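The scene view shows the jack with its knob facing the robot, the flask on its rear half, the bottle to its left at (215,275), the beaker to its right at (418,370), and the bar behind it running from (345,240) to (432,300). In the top view the plate corners are about (323,249), (408,231), (424,297) and (340,321). The bar runs from (297,197) to (405,177) with its red line at (351,185). I'll fit poses from both views.

```bash
cat > h.py <<'E'
import numpy as np,cv2
from cell import *
from scipy.spatial.transform import Rotation as R
from scipy.optimize import least_squares
np.set_printoptions(precision=4,suppress=True)
P={n:camera_params(n) for n in("scene","top")}
def proj(n,X):
    c=P[n];q=(np.atleast_2d(X)-c["eye"])@R.from_rotvec(c["rotation"]).as_matrix()
    p=q@c["intrinsics"].T;return p[:,:2]/p[:,2:]
def back(n,uv,z):
    c=P[n];uv=np.atleast_2d(uv).astype(float)
    d=np.c_[uv,np.ones(len(uv))]@np.linalg.inv(c["intrinsics"]).T@R.from_rotvec(c["rotation"]).as_matrix().T
    return c["eye"]+d*((z-c["eye"][2])/d[:,2])[:,None]
def tri(a,b):  # top px, scene px
    f=lambda X:np.r_[proj("top",X)[0]-a,proj("scene",X)[0]-b]
    return least_squares(f,[.5,-.1,.05]).x
def pl(pose,pts):
    c,s=np.cos(pose[2]),np.sin(pose[2]);p=np.atleast_2d(pts).astype(float).copy()
    x,y=p[:,0].copy(),p[:,1].copy();p[:,0]=pose[0]+c*x-s*y;p[:,1]=pose[1]+s*x+c*y;return p
E
python3 - <<'E'
from h import *
s=cv2.imread("pics/scene0.png");t=cv2.imread("pics/top0.png")
a=cv2.resize(t[160:330,270:440],(595,595),interpolation=cv2.INTER_CUBIC)
cv2.imwrite("pics/ct.png",a)
b=cv2.resize(s[220:390,240:450],(800,int(170*800/210)),interpolation=cv2.INTER_CUBIC)[:600]
cv2.imwrite("pics/cs.png",b)
E
```

```text
(no output)
```

View pics/ct.png

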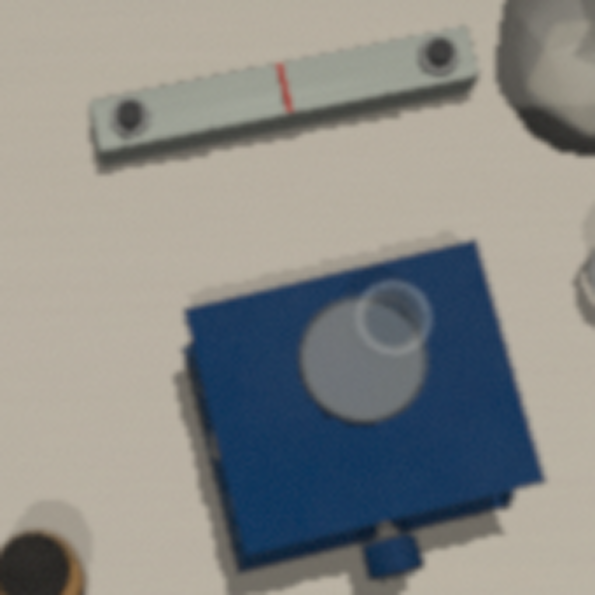

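View pics/cs.png

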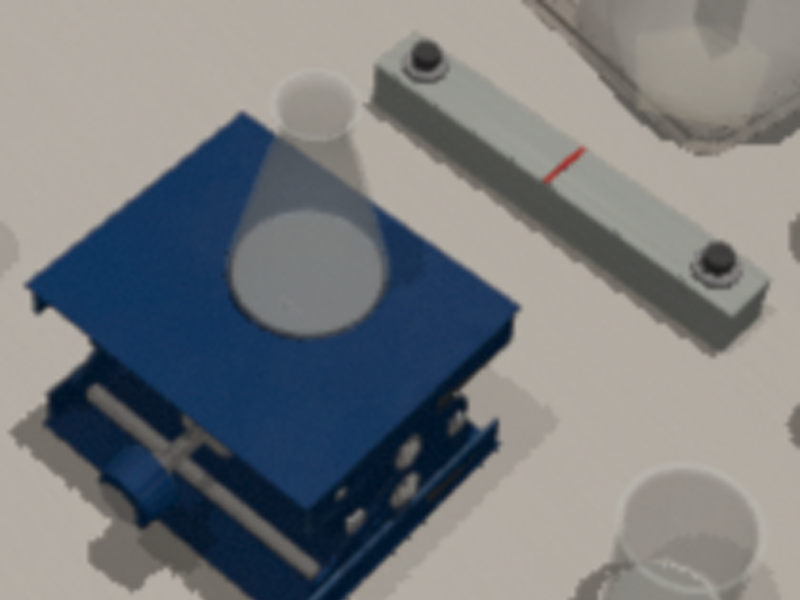

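The crops give clear corners. In the top crop the plate is RL (187,311), RR (475,242), FR (543,481), FL (243,556), and the bar's red line runs (279,64) to (290,112). In the scene crop the plate is RL (243,113), RR (519,308), FR (308,508), FL (28,285), and the red line runs (584,149) to (545,182). Next I fit the poses.

```bash
cat >> h.py <<'E'
JT=np.array([[.075,.075,.1],[.075,-.075,.1],[-.05,-.075,.1],[-.05,.075,.1]])
BT=np.array([[.015,.105,.03],[.015,-.105,.03],[-.015,-.105,.03],[-.015,.105,.03],[.015,0,.03],[-.015,0,.03]])
def fit(M,obs,x0):
    r=least_squares(lambda p:np.concatenate([(proj(n,pl(p,M))-o).ravel() for n,o in obs.items()]),x0);return r.x,np.sqrt(np.mean(r.fun**2))
def rel(b,X): # world -> bar frame
    d=np.atleast_2d(X)[:,:2]-b[:2];c,s=np.cos(b[2]),np.sin(b[2]);return np.c_[c*d[:,0]+s*d[:,1],-s*d[:,0]+c*d[:,1]]
E
python3 - <<'E'
from h import *
ct=lambda a:(np.array(a,float)+.5)/3.5-.5+[270,160]
cs=lambda a:(np.array(a,float)+.5)*210/800-.5+[240,220]
jt=ct([(187,311),(475,242),(543,481),(243,556)]);js=cs([(243,113),(519,308),(308,508),(28,285)])
bt=ct([(92,101),(467,29),(478,78),(98,150),(279,64),(290,112)]);bs=cs([(412,32),(769,282),(731,316),(376,67),(584,149),(545,182)])
print("jack tri",*[tri(a,b) for a,b in zip(jt,js)],sep="\n");print("bar tri",*[tri(a,b) for a,b in zip(bt,bs)],sep="\n")
for n,o in(("both",(dict(top=jt,scene=js),dict(top=bt,scene=bs))),("top",(dict(top=jt),dict(top=bt))),("scene",(dict(scene=js),dict(scene=bs)))):
    j,e=fit(JT,o[0],[.4,-.15,.2]);b,f=fit(BT,o[1],[.6,-.1,.2])
    print(n,j,np.degrees(j[2]),e,"bar",b,np.degrees(b[2]),f,"jack in bar",rel(b,j),np.degrees(j[2]-b[2]))
    if n=="both":np.save("bar.npy",b);np.save("jack0.npy",j)
    print(" FL,FR",pl(j,[[-.05,.065,.096],[-.05,-.065,.096]]),"rear corners in bar",rel(b,pl(j,[[.075,.075,0],[.075,-.075,0]])))
fl=tri(ct((363,360)),cs((309,273)));print("flask",fl)
print("bottle",back("top",[280,322],.093),"beaker rim",back("top",[456,228],.07))
E
```

```text
jack tri
[ 0.5835 -0.0768  0.0969]
[ 0.6142 -0.2207  0.095 ]
[ 0.4945 -0.2455  0.0952]
[ 0.4642 -0.0996  0.0935]
bar tri
[ 0.7147 -0.0306  0.0282]
[ 0.7517 -0.2362  0.0235]
[ 0.7239 -0.2405  0.0249]
[ 0.6904 -0.0332  0.0206]
[ 0.7343 -0.1327  0.0258]
[ 0.7069 -0.1374  0.0257]
both [ 0.5258 -0.1641  0.2041] 11.69218704238997 1.2511188116011849 bar [ 0.7181 -0.1362  0.1665] 9.541736355149315 0.9469117167329468 jack in bar [[-0.1943  0.0043]] 2.1504506872406552
 FL,FR [[ 0.4636 -0.1106  0.096 ]
 [ 0.49   -0.2379  0.096 ]] rear corners in bar [[-0.1222  0.0821]
 [-0.1165 -0.0678]]
top [ 0.5251 -0.1622  0.2025] 11.600992602098545 0.9138282677206184 bar [ 0.7179 -0.1344  0.1634] 9.360580880603207 0.597913914231934 jack in bar [[-0.1947  0.0039]] 2.240411721495338
 FL,FR [[ 0.4631 -0.1086  0.096 ]
 [ 0.4892 -0.236   0.096 ]] rear corners in bar [[-0.1227  0.0818]
 [-0.1169 -0.0681]]
scene [ 0.526  -0.1659  0.2052] 11.757775108932705 1.004462383537412 bar [ 0.7177 -0.1381  0.1704] 9.762634973615844 0.6877108863742172 jack in bar [[-0.1937  0.0051]] 1.9951401353168612
 FL,FR [[ 0.4638 -0.1125  0.096 ]
 [ 0.4903 -0.2397  0.096 ]] rear corners in bar [[-0.1213  0.0827]
 [-0.1161 -0.0672]]
flask [ 0.556  -0.1616  0.0983]
bottle [[ 0.4602 -0.      0.093 ]] beaker rim [[ 0.618  -0.3147  0.07  ]]
```

```bash
python3 -m pendant '[0,0,0,0,0,0.092,0, 0,0,0,0,0,0.092,0]' 20; python3 -m pendant '[0.029,-0.0445,0,0,0,0,0, 0.029,-0.0445,0,0,0,0,0, 0.029,-0.0445,0,0,0,0,0, 0.029,-0.0445,0,0,0,0,0, 0.029,-0.0445,0,0,0,0,0, 0.029,-0.0445,0,0,0,0,0, 0.029,-0.0445,0,0,0,0,0, 0.029,-0.0445,0,0,0,0,0, 0.029,-0.0445,0,0,0,0,0, 0,0,0,0,0,0,0]'
cat >> h.py <<'E'
def snap(n):
    s=observe();im=get_image(n);c=camera_params(n);K=c["intrinsics"]
    if n=="wrist":
        T=np.eye(4);T[:3,:3]=R.from_rotvec(s["ee_rot"]).as_matrix();T[:3,3]=s["position"];T=T@c["T_tool_cam"];Rm,e=T[:3,:3],T[:3,3]
    else: Rm,e=R.from_rotvec(c["rotation"]).as_matrix(),c["eye"]
    return im,(K,Rm,e)
def pr(cam,X):
    K,Rm,e=cam;p=((X-e)@Rm)@K.T;return p[:,:2]/p[:,2:]
def box(a):return np.array([[x,y,z] for x in a[:2] for y in a[2:4] for z in a[4:]])
BOX=[box((-.05,.075,-.075,.075,.092,.1)),box((-.05,.075,-.075,.075,0,.008)),box((-.073,-.054,-.014,.014,.036,.064)),box((-.037,.062,-.06,.06,.004,.096))]
FL=np.array([[.03+r*np.cos(t),-.004+r*np.sin(t),z] for r,z in((.036,.1),(.016,.205)) for t in np.arange(0,6.28,.4)])
def state(b):
    s=observe();p=rel(b,s["position"])[0]*1e3;f=rel(np.r_[0,0,b[2]],s["force"])[0];y=R.from_rotvec(s["ee_rot"]).as_matrix()
    print("t",round(s["clock"],2),"tcp in bar mm",p.round(1),"z",s["position"][2].round(4),"yaw rel deg",np.degrees(np.arctan2(y[1,0],y[0,0])-b[2]).round(2),"F bar",f.round(2),s["force"][2].round(2))
def silfit(im,cam,x0,ign=None):
    hsv=cv2.cvtColor(im,cv2.COLOR_RGB2HSV);M=((abs(hsv[...,0].astype(int)-108)<14)&(hsv[...,1]>110)&(hsv[...,2]>30)).astype(np.uint8)
    h,w=M.shape
    def poly(S,p,X,v):
        q=pr(cam,pl(p,X)).astype(np.float32);q=cv2.convexHull(q)
        cv2.fillConvexPoly(S,np.round(q*16).astype(np.int32),v,cv2.LINE_AA,4)
    V=np.zeros((h,w),np.uint8);poly(V,x0,box((-.1,.105,-.105,.105,0,.1)),1)
    fm=np.zeros_like(V);poly(fm,x0,FL,1);V[cv2.dilate(fm,np.ones((5,5)))>0]=0
    if ign is not None:V[ign>0]=0
    Mb=cv2.GaussianBlur(M.astype(np.float32),(0,0),1.5)
    def cost(d):
        p=x0+d*[1e-3,1e-3,1e-2];S=np.zeros((h,w),np.uint8)
        for B in BOX:poly(S,p,B,255)
        return float((np.abs(cv2.GaussianBlur(S.astype(np.float32)/255,(0,0),1.5)-Mb)**2*V).sum())
    from scipy.optimize import minimize
    r=minimize(cost,np.zeros(3),method="Nelder-Mead",options=dict(initial_simplex=np.array([[0,0,0],[8,0,0],[0,8,0],[0,0,6.]]),xatol=.05,fatol=.5))
    return x0+r.x*[1e-3,1e-3,1e-2],r.fun,M,V
def rep(b,j):
    c=rel(b,pl(j,[[.075,.075,0],[.075,-.075,0]]))*1e3;print("jack in bar",(rel(b,j)[0]*1e3).round(1),"yaw",np.degrees(j[2]-b[2]).round(2),"gap L,R",(-15-c[:,0]).round(1),"left lead",(c[0,0]-c[1,0]).round(1))
E
python3 - <<'E'
from h import *
b=np.load("bar.npy");j0=np.load("jack0.npy");state(b)
im,cam=snap("wrist");cv2.imwrite("pics/w1.png",im[:,:,::-1])
for n in("wrist","top","scene"):
    if n!="wrist":im,cam=snap(n);cv2.imwrite(f"pics/{n}1.png",im[:,:,::-1])
    j,f,M,V=silfit(im,cam,j0);print(n,j,f,V.sum());rep(b,j)
E
```

```text
clock: 0.35
position: [0.2146, -0.5867, 0.2372]
ee_rot: [-3.13, -0.257, 0.001]
force: [-0.2, 0.8, 0.0]
width: 0.833
gripper_force: 0.0
clock: 1.6
position: [0.407, -0.1449, 0.2377]
ee_rot: [-3.129, -0.272, -0.001]
force: [-1.1, -0.7, 0.1]
width: 0.006
gripper_force: 0.0
t 1.6 tcp in bar mm [-308.3   43. ] z 0.2377 yaw rel deg 0.41 F bar [-1.22 -0.51] 0.09
wrist [ 0.5275 -0.1656  0.2037] 838.7177124023438 48433
jack in bar [-192.9    2.6] yaw 2.13 gap L,R [105.7 100.1] left lead -5.6
top [ 0.5287 -0.1607  0.1792] 2565.225341796875 13636
jack in bar [-190.8    7.2] yaw 0.72 gap L,R [101.8  99.9] left lead -1.9
scene [ 0.5282 -0.1643  0.1675] 789.760009765625 19613
jack in bar [-191.9    3.8] yaw 0.06 gap L,R [102.  101.9] left lead -0.2
```

View pics/w1.png

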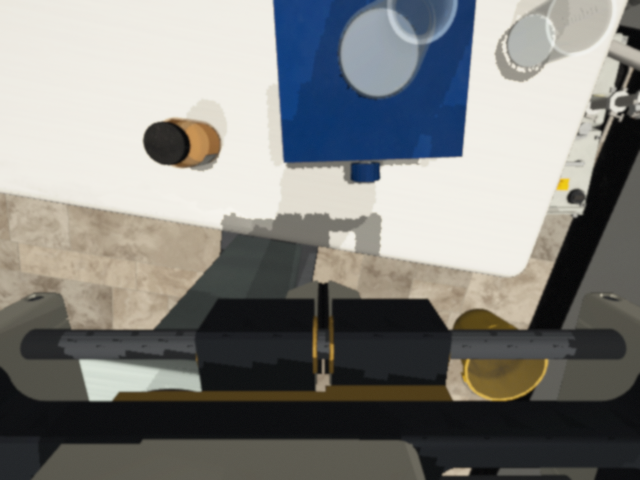

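The wrist view shows the plate's front edge from (285,161) to (463,155), the knob at (365,172), the bottle at (167,143) and the closed fingertips at (322,285). The wrist fit agrees with the first estimate: left lead -5.6 mm, gap about 103 mm. Next I go down in front of the left corner.

```bash
python3 -m pendant '[0.008,-0.006,0.035,0,0,0,0, 0.008,-0.006,0.035,0,0,0,0, 0.008,-0.006,0.035,0,0,0,0, 0.008,-0.006,0.035,0,0,0,0, 0,0,0,0,0,0,0, 0,0,0,0,0,0,0]'
python3 - <<'E'
from h import *
b=np.load("bar.npy");state(b)
im,cam=snap("wrist");cv2.imwrite("pics/w2.png",im[:,:,::-1])
ign=np.zeros(im.shape[:2],np.uint8);ign[270:]=1
j,f,M,V=silfit(im,cam,np.load("jack0.npy"),ign);print(j,f);rep(b,j)
E
```

```text
clock: 2.5
position: [0.4332, -0.1209, 0.0986]
ee_rot: [3.13, 0.259, 0.0]
force: [0.4, 0.6, -0.1]
width: 0.004
gripper_force: 0.0
t 2.5 tcp in bar mm [-278.4   62.3] z 0.0986 yaw rel deg -0.08 F bar [0.48 0.55] -0.12
[ 0.5274 -0.1664  0.2014] 581.40576171875
jack in bar [-193.1    1.9] yaw 2.0 gap L,R [105.8 100.5] left lead -5.2
```

View pics/w2.png

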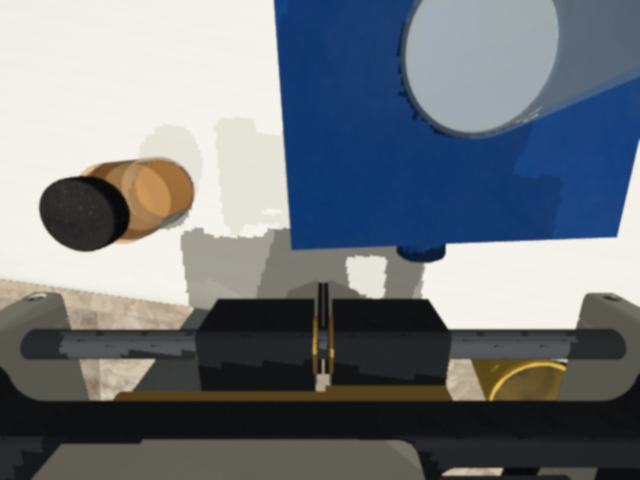

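The wrist view shows the fingertips at (322,285), 20 mm short of the front edge. The plate's left front corner is at (292,249) and the knob is well to the right at (420,250). Next is a slow first left push.

```bash
python3 -m pendant '[0.004,-0.003,0.003,0,0,0,0, 0.004,0,0,0,0,0,0, 0.004,0,0,0,0,0,0, 0.004,0,0,0,0,0,0, 0.004,0,0,0,0,0,0, 0.004,0,0,0,0,0,0]';python3 -m pendant '[0.004,0,0,0,0,0,0, 0.004,0,0,0,0,0,0]';python3 -m pendant '[0.004,0,0,0,0,0,0, 0.004,0,0,0,0,0,0]'
cat > look.py <<'E'
from h import *
import sys
b=np.load("bar.npy");state(b)
im,cam=snap("wrist")
ign=np.zeros(im.shape[:2],np.uint8);ign[275:]=1
x0=np.load("jack.npy") if len(sys.argv)>1 else np.load("jack0.npy")
j,f,M,V=silfit(im,cam,x0,ign);j,f,M,V=silfit(im,cam,j,ign);print(j,f);rep(b,j);np.save("jack.npy",j)
print("tip in jack frame",(rel(j,observe()["position"])*1e3).round(1))
E
python3 look.py
```

```text
clock: 3.3
position: [0.4538, -0.1128, 0.0941]
ee_rot: [-3.13, -0.261, 0.009]
force: [-9.3, 0.3, 6.2]
width: 0.003
gripper_force: 4.8
clock: 3.55
position: [0.4607, -0.1108, 0.0938]
ee_rot: [-3.129, -0.261, 0.012]
force: [-10.9, 3.5, 4.9]
width: 0.004
gripper_force: 5.1
clock: 3.8
position: [0.4685, -0.1094, 0.0937]
ee_rot: [-3.129, -0.262, 0.012]
force: [-10.6, 4.1, 4.4]
width: 0.003
gripper_force: 5.1
t 3.8 tcp in bar mm [-241.7   67.8] z 0.0937 yaw rel deg 0.02 F bar [-9.77  5.83] 4.39
[ 0.5427 -0.1666  0.1064] 133.31060791015625
jack in bar [-178.    -0.9] yaw -3.44 gap L,R [83.7 92.7] left lead 9.0
tip in jack frame [[-66.9  64.8]]
```

```bash
python3 -m pendant '[0.004,-0.001,0,0,0,0,0, 0.004,-0.001,0,0,0,0,0]'; python3 look.py 1
```

```text
clock: 4.1
position: [0.4763, -0.1064, 0.0937]
ee_rot: [-3.13, -0.261, 0.011]
force: [-8.5, 1.5, 1.5]
width: 0.008
gripper_force: 4.3
t 4.1 tcp in bar mm [-233.5   69.5] z 0.0937 yaw rel deg -0.0 F bar [-8.12  2.89] 1.51
[ 0.5491 -0.1666  0.058 ] 1558.2567138671875
jack in bar [-171.7   -2. ] yaw -6.22 gap L,R [74.1 90.3] left lead 16.2
tip in jack frame [[-68.2  64.6]]
```

```bash
python3 -m pendant '[-0.015,0,0,0,0,0,0, -0.015,0,0,0,0,0,0, 0,0.033,0,0,0,0,0, 0,0.033,0,0,0,0,0, 0,0.033,0,0,0,0,0, 0,0.0325,0,0,0,0,0, 0,0,0,0,0,0,0]'; python3 look.py 1
```

```text
clock: 5.03
position: [0.4711, -0.2447, 0.0948]
ee_rot: [3.13, 0.254, 0.001]
force: [0.3, 0.4, -1.0]
width: 0.005
gripper_force: 0.0
t 5.03 tcp in bar mm [-261.5  -66.1] z 0.0948 yaw rel deg -0.26 F bar [0.35 0.34] -0.99
[ 0.5448 -0.1648  0.0551] 219.08689880371094
jack in bar [-175.7    0.5] yaw -6.39 gap L,R [77.8 94.5] left lead 16.7
tip in jack frame [[-77.8 -73.7]]
```

```bash
python3 -m pendant '[0.005,-0.008,0,0,0,0,0, 0.005,0,0,0,0,0,0, 0.005,0.001,0,0,0,0,0, 0.005,0.001,0,0,0,0,0, 0.005,0.001,0,0,0,0,0]';python3 -m pendant '[0.005,0.001,0,0,0,0,0, 0.005,0.001,0,0,0,0,0, 0.005,0.001,0,0,0,0,0]'; python3 look.py 1
```

```text
clock: 5.7
position: [0.4936, -0.2334, 0.0945]
ee_rot: [3.13, 0.26, -0.007]
force: [-9.1, -4.3, 5.6]
width: 0.004
gripper_force: 4.9
clock: 6.08
position: [0.5082, -0.2347, 0.0943]
ee_rot: [3.13, 0.259, -0.009]
force: [-10.3, -4.6, 6.4]
width: 0.005
gripper_force: 5.5
t 6.08 tcp in bar mm [-223.3  -62.3] z 0.0943 yaw rel deg -0.09 F bar [-10.94  -2.8 ] 6.37
[ 0.5626 -0.1615  0.2214] 2945.633544921875
jack in bar [-157.5    0.8] yaw 3.14 gap L,R [71.8 63.5] left lead -8.2
tip in jack frame [[-68.1 -59.5]]
```

Run:
```python
from h import *
b=np.load("bar.npy");j=np.load("jack.npy")
im,cam=snap("wrist");o=im[:,:,::-1].copy()
for B in BOX[:3]:cv2.polylines(o,[cv2.convexHull(pr(cam,pl(j,B)).astype(np.float32)).astype(np.int32)],True,(0,255,255),1)
hsv=cv2.cvtColor(im,cv2.COLOR_RGB2HSV);M=((abs(hsv[...,0].astype(int)-108)<14)&(hsv[...,1]>110)&(hsv[...,2]>30))
o2=np.hstack([o[:300],cv2.cvtColor((M*255).astype(np.uint8),cv2.COLOR_GRAY2BGR)[:300]])
cv2.imwrite("pics/o1.png",cv2.resize(np.vstack([o2[:,:640],o2[:,640:]]),(640,600)))
```

```text
(no output)
```

View pics/o1.png

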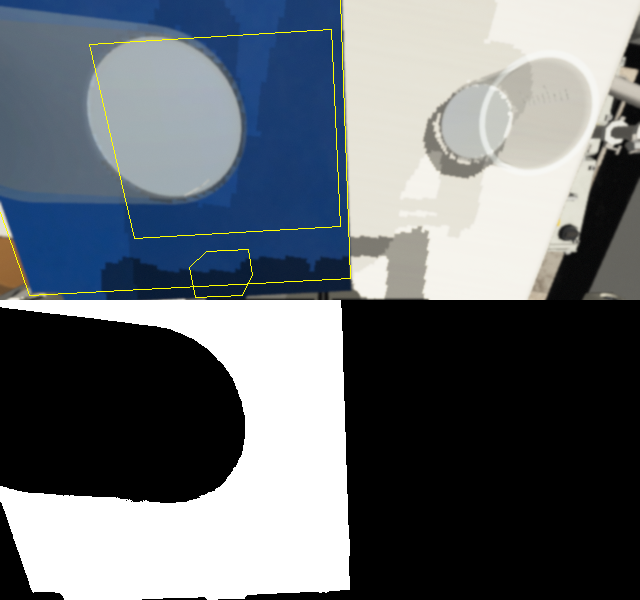

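The overlay shows the plate's front edge at v≈290, below my v=275 ignore line, so that fit was bad. The side edge fits. I'll mask out only the fingers and refit.

```bash
sed -i 's/ign\[275:\]=1/ign[297:]=1;ign[272:,305:340]=1/' look.py; python3 look.py 1
```

```text
t 6.17 tcp in bar mm [-222.2  -62.4] z 0.0943 yaw rel deg -0.06 F bar [-7.49 -3.67] 2.38
[ 0.5575 -0.1626  0.2281] 419.7561950683594
jack in bar [-162.8    0.6] yaw 3.52 gap L,R [77.5 68.3] left lead -9.2
tip in jack frame [[-63.2 -59.2]]
```

```bash
python3 -m pendant '[0.003,0.0005,0,0,0,0,0, 0.0025,0.0005,0,0,0,0,0, 0,0,0,0,0,0,0]'; python3 look.py 1
```

```text
clock: 6.6
position: [0.5144, -0.2347, 0.0943]
ee_rot: [3.13, 0.259, -0.007]
force: [-7.0, -4.8, 4.5]
width: 0.004
gripper_force: 4.4
t 6.6 tcp in bar mm [-217.2  -63.4] z 0.0943 yaw rel deg -0.07 F bar [-7.74 -3.58] 4.45
[ 0.5608 -0.1616  0.2574] 390.67913818359375
jack in bar [-159.4    1. ] yaw 5.21 gap L,R [76.5 62.9] left lead -13.6
tip in jack frame [[-63.4 -58.9]]
```

```bash
python3 -m pendant '[0.0015,0,0,0,0,0,0, -0.014,0,0,0,0,0,0, -0.014,0,0,0,0,0,0, 0,-0.030,0,0,0,0,0, 0,-0.030,0,0,0,0,0, 0,-0.031,0,0,0,0,0, 0,-0.031,0,0,0,0,0, 0,0,0,0,0,0,0]'; python3 look.py 1
```

```text
clock: 7.65
position: [0.4696, -0.1145, 0.0949]
ee_rot: [-3.129, -0.268, -0.0]
force: [0.5, -0.2, -0.8]
width: 0.003
gripper_force: 0.0
t 7.65 tcp in bar mm [-241.5   62.6] z 0.0949 yaw rel deg 0.25 F bar [ 0.43 -0.28] -0.84
[ 0.5624 -0.1632  0.2559] 213.379150390625
jack in bar [-158.    -0.8] yaw 5.12 gap L,R [75.  61.6] left lead -13.4
tip in jack frame [[-77.5  68.9]]
```

```bash
python3 -m pendant '[0.005,0,0,0,0,0,0, 0.005,0,0,0,0,0,0, 0.005,0,0,0,0,0,0, 0.005,-0.001,0,0,0,0,0, 0.005,-0.001,0,0,0,0,0, 0.005,-0.001,0,0,0,0,0, 0.005,-0.001,0,0,0,0,0]'; python3 look.py 1
```

```text
clock: 8.57
position: [0.5007, -0.1072, 0.0938]
ee_rot: [-3.13, -0.26, 0.012]
force: [-12.0, 1.0, 7.3]
width: 0.005
gripper_force: 5.8
t 8.57 tcp in bar mm [-209.6   64.6] z 0.0938 yaw rel deg -0.03 F bar [-11.62   2.97] 7.3
[ 0.5716 -0.162   0.1284] 385.7308654785156
jack in bar [-148.7   -1.1] yaw -2.19 gap L,R [55.9 61.6] left lead 5.7
tip in jack frame [[-62.3  63.6]]
```

```bash
python3 -m pendant '[0.003,-0.001,0,0,0,0,0, 0.003,-0.001,0,0,0,0,0, 0.003,-0.0005,0,0,0,0,0, 0,0,0,0,0,0,0]'; python3 look.py 1
```

```text
clock: 9.12
position: [0.5099, -0.1031, 0.0938]
ee_rot: [-3.13, -0.261, 0.009]
force: [-7.8, 2.7, 2.6]
width: 0.009
gripper_force: 4.0
t 9.12 tcp in bar mm [-199.8   67.2] z 0.0938 yaw rel deg -0.01 F bar [-7.28  3.98] 2.58
[ 0.5779 -0.1611  0.067 ] 331.5301513671875
jack in bar [-142.4   -1.4] yaw -5.7 gap L,R [45.3 60.2] left lead 14.9
tip in jack frame [[-64.   62.5]]
```

```bash
python3 -m pendant '[-0.014,0,0,0,0,0,0, -0.014,0,0,0,0,0,0, 0,0.031,0,0,0,0,0, 0,0.031,0,0,0,0,0, 0,0.031,0,0,0,0,0, 0,0.031,0,0,0,0,0, 0,0,0,0,0,0,0]'; python3 look.py 1
```

```text
clock: 10.05
position: [0.5049, -0.2336, 0.0948]
ee_rot: [3.13, 0.254, 0.001]
force: [0.0, 1.6, 0.8]
width: 0.005
gripper_force: 0.0
t 10.05 tcp in bar mm [-226.4  -60.7] z 0.0948 yaw rel deg -0.25 F bar [0.29 1.57] 0.85
[ 0.5781 -0.1592  0.0737] 262.7764892578125
jack in bar [-141.9    0.5] yaw -5.32 gap L,R [45.3 59.2] left lead 13.9
tip in jack frame [[-78.3 -66.7]]
```

```bash
python3 -m pendant '[0.005,0,0,0,0,0,0, 0.005,0,0,0,0,0,0, 0.005,0,0,0,0,0,0, 0.005,0.001,0,0,0,0,0, 0.005,0.001,0,0,0,0,0, 0.005,0.001,0,0,0,0,0, 0.005,0.001,0,0,0,0,0, 0.003,0.001,0,0,0,0,0, 0,0,0,0,0,0,0]'; python3 look.py 1
```

```text
clock: 11.22
position: [0.5417, -0.2303, 0.0943]
ee_rot: [3.13, 0.26, -0.007]
force: [-8.3, -4.5, 4.1]
width: 0.003
gripper_force: 4.2
t 11.22 tcp in bar mm [-189.5  -63.5] z 0.0943 yaw rel deg -0.05 F bar [-8.94 -3.09] 4.09
[ 0.5895 -0.1571  0.229 ] 421.51385498046875
jack in bar [-130.3    0.7] yaw 3.58 gap L,R [45.1 35.8] left lead -9.4
tip in jack frame [[-63.1 -60.4]]
```

```bash
python3 -m pendant '[0.003,0.0005,0,0,0,0,0, 0.003,0.0005,0,0,0,0,0, 0,0,0,0,0,0,0]';  python3 look.py 1; python3 -m pendant '[-0.014,0,0,0,0,0,0, -0.014,0,0,0,0,0,0, 0,-0.030,0,0,0,0,0, 0,-0.030,0,0,0,0,0, 0,-0.031,0,0,0,0,0, 0,-0.031,0,0,0,0,0, 0,0,0,0,0,0,0]'; python3 look.py 1
```

```text
clock: 11.65
position: [0.5478, -0.2305, 0.0943]
ee_rot: [3.129, 0.259, -0.007]
force: [-7.5, -5.1, 4.2]
width: 0.004
gripper_force: 4.2
t 11.65 tcp in bar mm [-183.6  -64.8] z 0.0943 yaw rel deg -0.06 F bar [-8.26 -3.79] 4.16
[ 0.5934 -0.1559  0.264 ] 391.43280029296875
jack in bar [-126.3    1.2] yaw 5.58 gap L,R [43.9 29.4] left lead -14.6
tip in jack frame [[-63.4 -60.1]]
clock: 12.58
position: [0.5014, -0.1104, 0.095]
ee_rot: [-3.129, -0.268, -0.0]
force: [0.6, 0.5, 0.1]
width: 0.009
gripper_force: 0.0
t 12.57 tcp in bar mm [-209.4   61.3] z 0.095 yaw rel deg 0.26 F bar [0.62 0.36] 0.06
[ 0.5944 -0.1578  0.2561] 269.9886474609375
jack in bar [-125.6   -0.8] yaw 5.13 gap L,R [42.6 29.2] left lead -13.4
tip in jack frame [[-78.1  67.5]]
```

```bash
python3 -m pendant '[0.005,0,0,0,0,0,0, 0.005,0,0,0,0,0,0, 0.005,0,0,0,0,0,0, 0.005,-0.001,0,0,0,0,0, 0.005,-0.001,0,0,0,0,0, 0.005,-0.001,0,0,0,0,0, 0.005,-0.001,0,0,0,0,0, 0.004,-0.001,0,0,0,0,0, 0.003,-0.001,0,0,0,0,0, 0,0,0,0,0,0,0]'; python3 look.py 1
```

```text
clock: 13.88
position: [0.5399, -0.1002, 0.0938]
ee_rot: [-3.13, -0.261, 0.009]
force: [-8.1, 1.6, 3.2]
width: 0.005
gripper_force: 4.0
t 13.88 tcp in bar mm [-169.7   65.1] z 0.0938 yaw rel deg -0.01 F bar [-7.7   2.89] 3.24
[ 0.6085 -0.156   0.0829] 343.9499206542969
jack in bar [-111.3   -1.4] yaw -4.79 gap L,R [15.3 27.9] left lead 12.5
tip in jack frame [[-63.8  61.4]]
```

```bash
python3 -m pendant '[0.002,-0.0005,0,0,0,0,0, 0,0,0,0,0,0,0]';  python3 look.py 1; python3 -m pendant '[-0.014,0,0,0,0,0,0, -0.014,0,0,0,0,0,0, 0,0.031,0,0,0,0,0, 0,0.031,0,0,0,0,0, 0,0.031,0,0,0,0,0, 0,0.030,0,0,0,0,0, 0,0,0,0,0,0,0]'; python3 look.py 1
```

```text
clock: 14.18
position: [0.5414, -0.0995, 0.0938]
ee_rot: [-3.13, -0.261, 0.01]
force: [-9.4, 1.6, 4.9]
width: 0.003
gripper_force: 4.6
t 14.18 tcp in bar mm [-168.1   65.5] z 0.0938 yaw rel deg -0.02 F bar [-8.96  3.13] 4.85
[ 0.6096 -0.1559  0.0744] 337.61102294921875
jack in bar [-110.3   -1.4] yaw -5.28 gap L,R [13.7 27.5] left lead 13.8
tip in jack frame [[-63.7  61.4]]
clock: 15.1
position: [0.5366, -0.2289, 0.0948]
ee_rot: [3.13, 0.254, 0.001]
force: [-1.0, 0.1, 0.1]
width: 0.004
gripper_force: 0.0
t 15.1 tcp in bar mm [-194.4  -61.3] z 0.0948 yaw rel deg -0.25 F bar [-0.99  0.28] 0.14
[ 0.6098 -0.1538  0.0799] 254.5872802734375
jack in bar [-109.7    0.6] yaw -4.97 gap L,R [13.5 26.5] left lead 13.0
tip in jack frame [[-78.8 -66.8]]
```

```bash
python3 -m pendant '[0.005,0,0,0,0,0,0, 0.005,0,0,0,0,0,0, 0.005,0,0,0,0,0,0, 0.005,0.001,0,0,0,0,0, 0.005,0.001,0,0,0,0,0, 0.005,0.001,0,0,0,0,0, 0.003,0.001,0,0,0,0,0, 0.002,0.0,0,0,0,0,0, 0,0,0,0,0,0,0]'; python3 look.py 1
```

```text
clock: 16.27
position: [0.57, -0.2254, 0.0944]
ee_rot: [3.129, 0.259, -0.008]
force: [-9.5, -4.3, 4.0]
width: 0.008
gripper_force: 4.7
t 16.27 tcp in bar mm [-160.8  -63.4] z 0.0944 yaw rel deg -0.07 F bar [-10.06  -2.68] 4.03
[ 0.619  -0.1526  0.2109] 461.19012451171875
jack in bar [-100.5    0.2] yaw 2.54 gap L,R [13.9  7.2] left lead -6.6
tip in jack frame [[-63.2 -61. ]]
```

```bash
python3 -m pendant '[0.0015,0,0,0,0,0,0, 0.0015,0,0,0,0,0,0, 0.001,0,0,0,0,0,0]' | grep force:;python3 -m pendant '[0.001,0,0,0,0,0,0]' | grep force:; python3 look.py 1
```

```text
force: [-9.7, -5.9, 4.0]
gripper_force: 5.2
force: [-8.3, -6.2, 5.1]
gripper_force: 5.2
t 16.82 tcp in bar mm [-156.2  -63.8] z 0.0943 yaw rel deg -0.09 F bar [-9.23 -4.73] 5.14
[ 0.622  -0.1513  0.2348] 418.33538818359375
jack in bar [-97.3   1. ] yaw 3.91 gap L,R [12.6  2.4] left lead -10.2
tip in jack frame [[-63.  -60.7]]
```

```bash
cat > st.py <<'E'
from h import *
state(np.load("bar.npy"))
E
python3 -m pendant '[0.0006,0,0,0,0,0,0]' >/dev/null; python3 st.py; python3 -m pendant '[0.0006,0,0,0,0,0,0]' >/dev/null; python3 st.py
```

```text
t 17.0 tcp in bar mm [-156.   -63.9] z 0.0943 yaw rel deg -0.1 F bar [-11.55  -4.09] 5.57
t 17.12 tcp in bar mm [-155.1  -63.9] z 0.0943 yaw rel deg -0.1 F bar [-10.43  -4.28] 4.7
```

```bash
python3 -m pendant '[0.0006,0,0,0,0,0,0]' >/dev/null; python3 st.py;python3 -m pendant '[0.0004,0,0,0,0,0,0]' >/dev/null; python3 st.py; python3 look.py 1
```

```text
t 17.25 tcp in bar mm [-154.4  -63.9] z 0.0944 yaw rel deg -0.1 F bar [-9.28 -3.88] 4.51
t 17.38 tcp in bar mm [-154.   -63.9] z 0.0944 yaw rel deg -0.1 F bar [-9.67 -4.4 ] 5.65
t 17.38 tcp in bar mm [-154.   -63.9] z 0.0944 yaw rel deg -0.1 F bar [-9.67 -4.4 ] 5.65
[ 0.6235 -0.1506  0.2478] 407.0267333984375
jack in bar [-95.7   1.4] yaw 4.66 gap L,R [12.  -0.2] left lead -12.2
tip in jack frame [[-63.4 -60.4]]
```

```bash
python3 -m pendant '[-0.014,0,0,0,0,0,0, -0.014,0,0,0,0,0,0, 0,-0.030,0,0,0,0,0, 0,-0.030,0,0,0,0,0, 0,-0.031,0,0,0,0,0, 0,-0.031,0,0,0,0,0, 0,0,0,0,0,0,0]'>/dev/null; python3 look.py 1
```

```text
t 18.3 tcp in bar mm [-179.1   63.2] z 0.095 yaw rel deg 0.27 F bar [-0.32 -0.4 ] 0.29
[ 0.6243 -0.1525  0.2417] 243.58888244628906
jack in bar [-95.2  -0.5] yaw 4.31 gap L,R [11.  -0.2] left lead -11.3
tip in jack frame [[-79.1  67.8]]
```

```bash
python3 -m pendant '[0.005,0,0,0,0,0,0, 0.005,0,0,0,0,0,0, 0.004,0,0,0,0,0,0, 0.002,0,0,0,0,0,0, 0.002,0,0,0,0,0,0, 0.002,-0.0005,0,0,0,0,0, 0.002,-0.0005,0,0,0,0,0, 0,0,0,0,0,0,0]'>/dev/null; python3 look.py 1
```

```text
t 19.35 tcp in bar mm [-159.4   61.3] z 0.0942 yaw rel deg 0.01 F bar [-8.05  1.15] 5.34
[ 0.6261 -0.1516  0.2059] 413.83941650390625
jack in bar [-93.3   0.1] yaw 2.26 gap L,R [6.3 0.4] left lead -5.9
tip in jack frame [[-63.6  63.9]]
```

```bash
python3 -m pendant '[0.001,0,0,0,0,0,0, 0.001,0,0,0,0,0,0]'>/dev/null; python3 st.py; python3 -m pendant '[0.001,0,0,0,0,0,0, 0.0005,0,0,0,0,0,0]'>/dev/null; python3 look.py 1
```

```text
t 19.65 tcp in bar mm [-157.9   61.7] z 0.0941 yaw rel deg 0.02 F bar [-9.51  2.1 ] 6.22
t 19.9 tcp in bar mm [-156.4   62. ] z 0.094 yaw rel deg 0.04 F bar [-8.52  3.37] 4.96
[ 0.6275 -0.1516  0.1873] 389.4344482421875
jack in bar [-91.9  -0.2] yaw 1.19 gap L,R [3.4 0.3] left lead -3.1
tip in jack frame [[-63.1  63.5]]
```

```bash
python3 -m pendant '[0.0007,0,0,0,0,0,0, 0.0007,0,0,0,0,0,0]'>/dev/null; python3 st.py; python3 -m pendant '[0.0006,0,0,0,0,0,0]'>/dev/null; python3 st.py;  python3 -m pendant '[0.0004,0,0,0,0,0,0]'>/dev/null; python3 look.py 1
```

```text
t 20.2 tcp in bar mm [-155.1   62.3] z 0.0939 yaw rel deg 0.05 F bar [-9.07  3.57] 5.6
t 20.32 tcp in bar mm [-154.5   62.3] z 0.094 yaw rel deg 0.05 F bar [-9.07  4.66] 5.96
t 20.45 tcp in bar mm [-154.1   62.4] z 0.0939 yaw rel deg 0.05 F bar [-9.66  4.44] 5.67
[ 0.6288 -0.1517  0.1721] 357.60345458984375
jack in bar [-90.7  -0.5] yaw 0.32 gap L,R [1.1 0.2] left lead -0.8
tip in jack frame [[-63.   63.2]]
```

```bash
python3 -m pendant '[0.0004,0,0,0,0,0,0]'>/dev/null; python3 st.py; python3 -m pendant '[0.0004,0,0,0,0,0,0]'>/dev/null; python3 st.py;  python3 -m pendant '[0.0004,0,0,0,0,0,0]'>/dev/null; python3 st.py
```

```text
t 20.62 tcp in bar mm [-154.    62.4] z 0.0939 yaw rel deg 0.05 F bar [-11.75   4.2 ] 7.9
t 20.75 tcp in bar mm [-153.4   62.5] z 0.0939 yaw rel deg 0.05 F bar [-8.9   5.46] 5.22
t 20.88 tcp in bar mm [-153.    62.5] z 0.0939 yaw rel deg 0.05 F bar [-9.55  4.62] 5.67
```

```bash
python3 -m pendant '[0.0004,0,0,0,0,0,0]'>/dev/null; python3 st.py; python3 -m pendant '[0.0004,0,0,0,0,0,0]'>/dev/null; python3 st.py;  python3 -m pendant '[0.0004,0,0,0,0,0,0]'>/dev/null; python3 look.py 1
```

```text
t 21.0 tcp in bar mm [-152.7   62.5] z 0.0939 yaw rel deg 0.05 F bar [-9.74  5.59] 6.19
t 21.12 tcp in bar mm [-152.4   62.5] z 0.0939 yaw rel deg 0.04 F bar [-11.27   4.26] 6.13
t 21.25 tcp in bar mm [-152.    62.6] z 0.0939 yaw rel deg 0.04 F bar [-10.44   5.16] 5.1
[ 0.6302 -0.1519  0.1613] 346.3445739746094
jack in bar [-89.3  -1. ] yaw -0.3 gap L,R [-1.1 -0.3] left lead 0.8
tip in jack frame [[-63.   63.2]]
```

```bash
python3 -m pendant '[0.0004,0,0,0,0,0,0]'>/dev/null; python3 st.py; python3 -m pendant '[0.0004,0,0,0,0,0,0]'>/dev/null; python3 st.py;  python3 -m pendant '[0.0004,0,0,0,0,0,0]'>/dev/null; python3 st.py
```

```text
t 21.43 tcp in bar mm [-151.7   62.5] z 0.0938 yaw rel deg 0.04 F bar [-9.6   4.09] 5.76
t 21.55 tcp in bar mm [-151.3   62.5] z 0.0938 yaw rel deg 0.04 F bar [-11.26   4.91] 4.87
t 21.68 tcp in bar mm [-151.2   62.6] z 0.0938 yaw rel deg 0.04 F bar [-12.57   5.03] 7.59
```

```bash
python3 -m pendant '[-0.012,0,0,0,0,0,0, -0.013,0,0,0,0,0,0, 0,0.03,-0.04,0,0,0,0, 0,0.03,-0.05,0,0,0,0, 0,0,-0.05,0,0,0,0, 0,0,0,0,0,0,0, 0,0,0,0,0,0,0]'>/dev/null; python3 look.py 1
python3 - <<'E'
from h import *
im,cam=snap("wrist");cv2.imwrite("pics/w9.png",im[:,:,::-1]);b=np.load("bar.npy");j=np.load("jack.npy")
o=im[:,:,::-1].copy()
q=pr(cam,pl(b,BT[:4]));print(q,pr(cam,pl(j,JT)))
cv2.imwrite("pics/c9.png",cv2.resize(o[0:200,170:470],(800,533),interpolation=cv2.INTER_CUBIC))
E
```

```text
t 22.55 tcp in bar mm [-173.1    1. ] z 0.2343 yaw rel deg 0.0 F bar [ 0.65 -0.29] -1.25
[ 0.6285 -0.1515  0.16  ] 810.2960205078125
jack in bar [-90.9  -0.3] yaw -0.38 gap L,R [0.4 1.4] left lead 1.0
tip in jack frame [[-82.5   1. ]]
[[206.6097  13.2984]
 [438.0381  13.3424]
 [434.724   50.5527]
 [209.942   50.5129]] [[221.1091  27.3998]
 [425.2513  28.9716]
 [410.7397 197.9189]
 [233.5544 196.7413]]
```

View pics/c9.png

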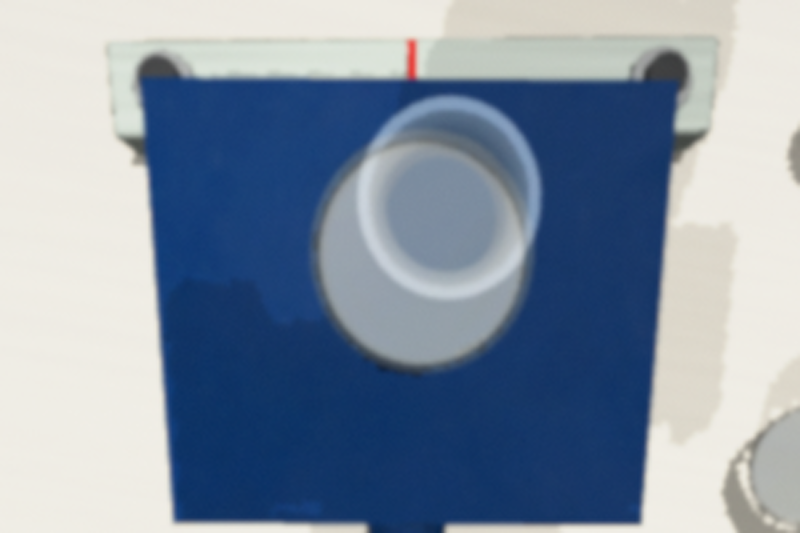

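The view shows the jack's rear edge (142,79) to (678,80) over the bar. The bar's rear edge runs (108,42) to (718,37) and its red line is at (411,60), close to the middle of the jack. I'll refine the bar pose from these pixels.

Run:
```python
from h import *
b=np.load("bar.npy");j=np.load("jack.npy");s=observe();c=camera_params("wrist")
T=np.eye(4);T[:3,:3]=R.from_rotvec(s["ee_rot"]).as_matrix();T[:3,3]=s["position"];T=T@c["T_tool_cam"];cam=(c["intrinsics"],T[:3,:3],T[:3,3])
k=lambda a:(np.array(a,float)+.5)*.375-.5+[170,0]
o=k([(108,42),(718,37),(712,131),(115,132),(411,40)])
r=least_squares(lambda p:(pr(cam,pl(p,BT[:5]))-o).ravel(),b)
o2=k([(142,79),(678,80),(641,522),(174,521)])
r2=least_squares(lambda p:(pr(cam,pl(p,JT))-o2).ravel(),j)
print(r.x,r.fun.round(2),b);print(r2.x,r2.fun.round(2),j)
rep(r.x,r2.x);rep(r.x,j);np.save("bar2.npy",r.x)
```

```text
[ 0.7179 -0.138   0.1715] [-1.56 -1.25  1.35 -0.65  0.36  1.39 -0.75  2.2   0.58 -1.14] [ 0.7181 -0.1362  0.1665]
[ 0.6284 -0.1516  0.1635] [-1.91 -1.63  1.55 -1.24  1.33  2.29 -0.92  2.07] [ 0.6285 -0.1515  0.16  ]
jack in bar [-90.6   1.8] yaw -0.46 gap L,R [-0.   1.2] left lead 1.2
jack in bar [-90.4   1.9] yaw -0.66 gap L,R [-0.4  1.3] left lead 1.7
```

The left end is touching and the right end has about 1.5 mm to go. I go to the right spot and feel there.

```bash
python3 -m pendant '[0,0.031,0.04,0,0,0,0, 0,0.031,0.05,0,0,0,0, 0,0,0.05,0,0,0,0, 0.005,0,0,0,0,0,0, 0.005,0,0,0,0,0,0, 0.003,0,0,0,0,0,0, 0.002,0,0,0,0,0,0, 0.002,0,0,0,0,0,0, 0,0,0,0,0,0,0]'>/dev/null; sed -i 's/bar.npy/bar2.npy/' st.py look.py; python3 look.py 1
```

```text
t 23.77 tcp in bar mm [-155.1  -58.5] z 0.0951 yaw rel deg -0.26 F bar [ 0.18 -0.56] 0.37
[ 0.6306 -0.1503  0.1672] 510.3260803222656
jack in bar [-88.2   2.7] yaw -0.24 gap L,R [-2.2 -1.5] left lead 0.6
tip in jack frame [[-66.9 -61.6]]
```

```bash
python3 -m pendant '[0.001,0,0,0,0,0,0, 0.001,0,0,0,0,0,0]'>/dev/null; python3 st.py; python3 -m pendant '[0.001,0,0,0,0,0,0]'>/dev/null; python3 st.py;  python3 -m pendant '[0.0007,0,0,0,0,0,0]'>/dev/null; python3 st.py
```

```text
t 24.07 tcp in bar mm [-153.4  -58.6] z 0.0947 yaw rel deg -0.28 F bar [0.26 0.47] 0.24
t 24.2 tcp in bar mm [-152.2  -58.5] z 0.0947 yaw rel deg -0.28 F bar [0.   0.04] -0.34
t 24.32 tcp in bar mm [-151.8  -58.5] z 0.0946 yaw rel deg -0.27 F bar [-1.61  1.1 ] 0.2
```

```bash
python3 -m pendant '[0.0007,0,0,0,0,0,0]'>/dev/null; python3 st.py; python3 -m pendant '[0.0007,0,0,0,0,0,0]'>/dev/null; python3 st.py;  python3 -m pendant '[0.0005,0,0,0,0,0,0]'>/dev/null; python3 st.py
```

```text
t 24.45 tcp in bar mm [-151.7  -58.5] z 0.0946 yaw rel deg -0.29 F bar [-4.11  0.05] 3.09
t 24.57 tcp in bar mm [-151.6  -58.6] z 0.0945 yaw rel deg -0.3 F bar [-7.44  1.12] 4.9
t 24.7 tcp in bar mm [-151.6  -58.6] z 0.0945 yaw rel deg -0.31 F bar [-7.55  0.99] 5.8
```

```bash
python3 -m pendant '[0.0004,0,0,0,0,0,0]'>/dev/null; python3 st.py; python3 -m pendant '[0.0004,0,0,0,0,0,0]'>/dev/null; python3 st.py;  python3 -m pendant '[0.0003,0,0,0,0,0,0]'>/dev/null; python3 st.py
```

```text
t 24.82 tcp in bar mm [-151.4  -58.8] z 0.0945 yaw rel deg -0.32 F bar [-9.29  0.09] 4.64
t 24.95 tcp in bar mm [-151.2  -58.9] z 0.0945 yaw rel deg -0.32 F bar [-9.63 -1.07] 6.4
t 25.07 tcp in bar mm [-151.  -59.] z 0.0945 yaw rel deg -0.33 F bar [-8.58  0.42] 6.85
```

Force is steady at about 9 N and the jack is sliding. I continue in small steps until the force climbs.

```bash
python3 -m pendant '[0.0004,0,0,0,0,0,0]'>/dev/null; python3 st.py; python3 -m pendant '[0.0004,0,0,0,0,0,0]'>/dev/null; python3 st.py;  python3 -m pendant '[0.0003,0,0,0,0,0,0]'>/dev/null; python3 st.py
```

```text
t 25.2 tcp in bar mm [-150.8  -59.1] z 0.0945 yaw rel deg -0.34 F bar [-9.79  0.09] 7.22
t 25.32 tcp in bar mm [-150.5  -59.2] z 0.0945 yaw rel deg -0.34 F bar [-10.45  -0.07] 6.24
t 25.45 tcp in bar mm [-150.3  -59.3] z 0.0945 yaw rel deg -0.34 F bar [-11.4   -0.07] 6.98
```

```bash
python3 -m pendant '[0.0003,0,0,0,0,0,0]'>/dev/null; python3 st.py; python3 -m pendant '[0.0003,0,0,0,0,0,0]'>/dev/null; python3 st.py;  python3 -m pendant '[0,0,0,0,0,0,0]'>/dev/null; python3 st.py
```

```text
t 25.57 tcp in bar mm [-150.1  -59.4] z 0.0945 yaw rel deg -0.35 F bar [-10.9   -0.88] 7.4
t 25.7 tcp in bar mm [-150.1  -59.4] z 0.0945 yaw rel deg -0.35 F bar [-12.53  -0.58] 8.16
t 25.82 tcp in bar mm [-150.1  -59.4] z 0.0945 yaw rel deg -0.35 F bar [-11.12   0.45] 7.69
```

The right end has met the bar: the TCP stopped at -150.1 while the force rose to about 12 N. Next I go back to the left to feel for its contact too.

```bash
python3 -m pendant '[-0.010,0,0,0,0,0,0, -0.010,0,0,0,0,0,0, 0,-0.030,0,0,0,0,0, 0,-0.030,0,0,0,0,0, 0,-0.030,0,0,0,0,0, 0,-0.031,0,0,0,0,0, 0.005,0,0,0,0,0,0, 0.005,0,0,0,0,0,0, 0.002,0,0,0,0,0,0, 0,0,0,0,0,0,0]'>/dev/null; python3 st.py; python3 -m pendant '[0.001,0,0,0,0,0,0, 0.001,0,0,0,0,0,0]'>/dev/null; python3 st.py
```

```text
t 27.07 tcp in bar mm [-154.3   61.6] z 0.0946 yaw rel deg -0.34 F bar [ 0.44 -0.48] -0.71
t 27.32 tcp in bar mm [-152.4   62.3] z 0.0947 yaw rel deg -0.29 F bar [-0.44  0.71] 0.84
```

```bash
python3 -m pendant '[0.0007,0,0,0,0,0,0]'>/dev/null; python3 st.py; python3 -m pendant '[0.0007,0,0,0,0,0,0]'>/dev/null; python3 st.py; python3 -m pendant '[0.0007,0,0,0,0,0,0]'>/dev/null; python3 st.py; python3 -m pendant '[0.0006,0,0,0,0,0,0]'>/dev/null; python3 st.py
```

```text
t 27.45 tcp in bar mm [-151.6   62.4] z 0.0947 yaw rel deg -0.28 F bar [-0.05 -0.18] -0.53
t 27.57 tcp in bar mm [-150.9   62.5] z 0.0947 yaw rel deg -0.27 F bar [-0.05  0.04] 0.61
t 27.7 tcp in bar mm [-150.5   62.5] z 0.0947 yaw rel deg -0.27 F bar [-1.68  0.3 ] 0.9
t 27.82 tcp in bar mm [-150.5   62.5] z 0.0946 yaw rel deg -0.27 F bar [-6.01 -0.02] 2.8
```

```bash
python3 -m pendant '[0.0005,0,0,0,0,0,0]'>/dev/null; python3 st.py; python3 -m pendant '[0.0003,0,0,0,0,0,0]'>/dev/null; python3 st.py
```

```text
t 27.95 tcp in bar mm [-150.4   62.4] z 0.0945 yaw rel deg -0.28 F bar [-6.52  0.26] 4.28
t 28.07 tcp in bar mm [-150.5   62.4] z 0.0944 yaw rel deg -0.29 F bar [-8.34 -0.16] 5.13
```

```bash
python3 -m pendant '[0.0004,0,0,0,0,0,0]'>/dev/null; python3 st.py; python3 -m pendant '[0.0003,0,0,0,0,0,0]'>/dev/null; python3 st.py;python3 -m pendant '[0.0002,0,0,0,0,0,0]'>/dev/null; python3 st.py
```

```text
t 28.2 tcp in bar mm [-150.4   62.5] z 0.0944 yaw rel deg -0.28 F bar [-8.28  1.74] 6.13
t 28.32 tcp in bar mm [-150.4   62.4] z 0.0944 yaw rel deg -0.29 F bar [-10.2    0.73] 7.36
t 28.45 tcp in bar mm [-150.4   62.4] z 0.0944 yaw rel deg -0.29 F bar [-10.84   0.66] 7.83
```

```bash
python3 -m pendant '[0.0004,0,0,0,0,0,0]'>/dev/null; python3 st.py; python3 -m pendant '[0,0,0,0,0,0,0]'>/dev/null; python3 st.py;python3 -m pendant '[0,0,0,0,0,0,0]'>/dev/null; python3 st.py
```

```text
t 28.57 tcp in bar mm [-150.3   62.5] z 0.0943 yaw rel deg -0.29 F bar [-11.73   0.98] 8.63
t 28.7 tcp in bar mm [-150.4   62.5] z 0.0943 yaw rel deg -0.3 F bar [-11.01   0.59] 8.26
t 28.82 tcp in bar mm [-150.3   62.5] z 0.0943 yaw rel deg -0.3 F bar [-10.65   0.32] 7.89
```

The left end is solid at about 11 N. I'll check the right end once more with the same light press.

```bash
python3 -m pendant '[-0.010,0,0,0,0,0,0, -0.010,0,0,0,0,0,0, 0,0.030,0,0,0,0,0, 0,0.030,0,0,0,0,0, 0,0.030,0,0,0,0,0, 0,0.031,0,0,0,0,0, 0.005,0,0,0,0,0,0, 0.005,0,0,0,0,0,0, 0.002,0,0,0,0,0,0, 0,0,0,0,0,0,0]'>/dev/null; python3 st.py; python3 -m pendant '[0.001,0,0,0,0,0,0, 0.001,0,0,0,0,0,0, 0,0,0,0,0,0,0]'>/dev/null; python3 st.py
```

```text
t 30.07 tcp in bar mm [-155.7  -57.5] z 0.0948 yaw rel deg -0.19 F bar [-0.25  0.17] 0.1
t 30.45 tcp in bar mm [-154.   -58.5] z 0.0947 yaw rel deg -0.27 F bar [ 0.32 -0.8 ] 0.63
```

```bash
python3 -m pendant '[0.001,0,0,0,0,0,0, 0.001,0,0,0,0,0,0, 0.001,0,0,0,0,0,0]'>/dev/null; python3 st.py; python3 -m pendant '[0.0007,0,0,0,0,0,0]'>/dev/null; python3 st.py; python3 -m pendant '[0.0007,0,0,0,0,0,0]'>/dev/null; python3 st.py; python3 -m pendant '[0.0005,0,0,0,0,0,0]'>/dev/null; python3 st.py
```

```text
t 30.82 tcp in bar mm [-151.   -58.6] z 0.0947 yaw rel deg -0.27 F bar [ 0.04 -0.01] 0.15
t 30.95 tcp in bar mm [-150.3  -58.5] z 0.0947 yaw rel deg -0.27 F bar [-0.04  0.38] 0.47
t 31.07 tcp in bar mm [-150.2  -58.5] z 0.0946 yaw rel deg -0.28 F bar [-2.77  0.31] 2.18
t 31.2 tcp in bar mm [-150.2  -58.6] z 0.0945 yaw rel deg -0.29 F bar [-6.12  0.46] 2.8
```

```bash
python3 -m pendant '[0.0005,0,0,0,0,0,0]'>/dev/null; python3 st.py; python3 -m pendant '[0.0005,0,0,0,0,0,0]'>/dev/null; python3 st.py; python3 -m pendant '[0.0003,0,0,0,0,0,0]'>/dev/null; python3 st.py;  python3 -m pendant '[0.0003,0,0,0,0,0,0]'>/dev/null; python3 st.py
```

```text
t 31.32 tcp in bar mm [-150.1  -58.6] z 0.0945 yaw rel deg -0.29 F bar [-7.53  0.65] 4.07
t 31.45 tcp in bar mm [-150.1  -58.6] z 0.0945 yaw rel deg -0.3 F bar [-8.75  0.72] 5.17
t 31.57 tcp in bar mm [-150.1  -58.6] z 0.0944 yaw rel deg -0.31 F bar [-9.01  1.07] 5.25
t 31.7 tcp in bar mm [-150.1  -58.6] z 0.0944 yaw rel deg -0.31 F bar [-9.93  1.01] 7.4
```

Both ends sit hard against the bar. I back off, raise the arm and take a last look.

```bash
python3 -m pendant '[0,0,0,0,0,0,0, -0.012,0,0,0,0,0,0, -0.014,0,0,0,0,0,0, 0,-0.03,-0.04,0,0,0,0, 0,-0.03,-0.05,0,0,0,0, 0,0,-0.05,0,0,0,0, 0,0,0,0,0,0,0, 0,0,0,0,0,0,0]'; python3 look.py 1
python3 - <<'E'
from h import *
im,cam=snap("wrist");cv2.imwrite("pics/wf.png",im[:,:,::-1]);cv2.imwrite("pics/cf.png",cv2.resize(im[0:240,120:520,::-1],(800,480),interpolation=cv2.INTER_CUBIC))
E
```

```text
clock: 32.7
position: [0.5462, -0.1664, 0.2343]
ee_rot: [3.13, 0.261, -0.0]
force: [0.3, -0.4, -0.2]
width: 0.006
gripper_force: 0.0
t 32.7 tcp in bar mm [-174.     1.3] z 0.2343 yaw rel deg -0.3 F bar [ 0.18 -0.42] -0.15
[ 0.6292 -0.1517  0.171 ] 816.8319091796875
jack in bar [-89.8   1.6] yaw -0.02 gap L,R [-0.3 -0.2] left lead 0.1
tip in jack frame [[-84.5  -0.2]]
```

View pics/cf.png

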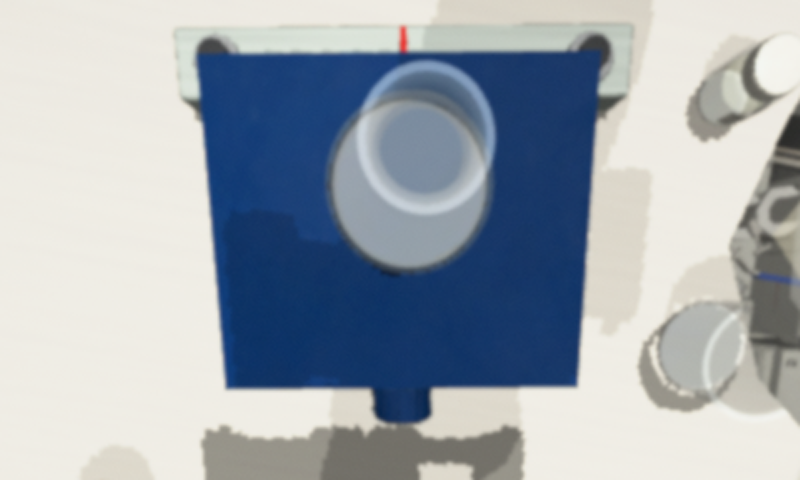

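The view shows the jack's rear edge (198,54) to (602,52) parallel to the bar and centred on the red line at (403,38). The flask stands on the plate, the vial and beaker are in place, and the arm is clear. I'm handing the job in.

```bash
python3 -c "
from cell import sign_off
print(sign_off())"
```

```text
the job is handed in; nothing more can be done
None
```

I walked the jack to the bar in alternating left and right pushes and handed the job in at 32.7 s: the rear edge measures flush within about 0.3 mm at both ends and centred within about 2 mm of the red line, final presses were about 10–11 N (highest reading 12.6 N), the flask is still standing, and the bottle, beaker and vial were left alone; the last right swing led by only about 12 mm because the bar was close.

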